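Load the filter test fixture and hold its flap at the balance point

ROBOT

A 7-joint arm with a two-finger parallel gripper is mounted at the origin on a cart in front of the work surface, level with it; the furniture and walls round the work are solid. World frame = base frame: x ahead of the robot, y to its left, z up, the work surface at z = 0. Lengths are in m, angles in rad, forces in N, time in s.
With the tool pointing down it reaches from about 0.4 to 0.85 m from the base axis. Payload 10.4 kg.
Tool frame: the origin (TCP) lies between the finger pads; the fingertips stand 17 mm ahead of it and the grasp point (between the pads) lies 2 mm behind it; z points along the fingers, y is the line along which they close (so a half turn about z gives the same grasp; the last joint's range is limited). The gripper opens to 85 mm and grips with 20 to 120 N. Pads are 22 mm wide; open, the fingers measure 114 mm over their backs; the gripper's body (76 mm by 85 mm) begins 54 mm behind the grasp point. The pads swing forward as they close: fully open they stand 13 mm farther back than shut.
Start: joints at [1.101, 0.332, -0.065, 1.46, 0.022, 1.35, -0.088], TCP at [0.27, -0.564, 0.248] pointing down, gripper open.
Joint ranges: [-2.6, 2.6], [-0.5, 2.12], [-1.47, 1.34], [0.16, 2.42], [-1.27, 4.41], [0.06, 2.06], [-2.6, 2.6]. Speed limits (rad/s): [2.22, 2.22, 2.79, 2.79, 3.14, 3.14, 3.14].

INTERFACE

Orientations are given as a unit quaternion [x, y, z, w].
In Python, from workcell import readout, imaging, manip gives the robot as it stands. The module is installed in compiled form; this text tells all that it offers.
- The arm moves only by the shell command python3 -m crank 'ROWS' [OPENING] [FORCE]. ROWS is JSON, a list of rows, each a list of 4 numbers: the shift along the tool's x, y, z as a fraction of full scale, then the turn about the tool's z as a fraction of full scale. In form: [[x, y, z, yaw], ...]. A call has 1 to 5 rows; each row is the pose to reach, as a shift and turn from the pose commanded when the call began, along the tool's axes at that moment; what a row does not reach only later rows make up. Full scale, the value 1, is 400 mm for a shift and 60 degrees for a turn. A row lasts 1/12 s, in which the tool goes at most 41.7 mm and 7.16 degrees, less where a joint would pass 70% of its speed; a pose out of reach is approached as far as the arm can. A call with a number of a shift or a turn outside -1 to 1 is refused whole. A call with a gripper value outside its range is refused whole. OPENING is the gripper command: -1 is shut, 1 is fully open, values between are in proportion, set as the call begins (- or left out, the last holds). The fingers move at their own pace and stop on an object; FORCE is the grip in N (left out, the last holds). Time passes only in rows, so rows that repeat a pose let the fingers close. It gives the time, the measured TCP pose, the force, the opening and the grip force at its end, in the units of the state.
- readout.get_obs(): the state, without advancing time (a new reading comes with each control period).
- imaging.camera(name): name is "scene" or "top" or "wrist"; returns a dict with "color" (400x640x3 uint8, red, green, blue), "fx", "fy", "cx", "cy" (pixels), "k1" (the pictures are not rectified: a ray, as slopes to the right and down, at radius r is drawn at 1 + k1 r^2 times it, then the intrinsics apply), "rvec" (rotation vector, rad) and "tvec" (3), from world to camera coordinates, as OpenCV has them. Camera axes: x right, y down, z forward; pixel columns grow to the right and rows downward; lengths in m; the calibration is good to about 2 mm. A picture is of the moment at which its call begins. There is no depth.
- manip.hand_in(): hands the job in; it is judged then, once.
The state is a dict: "clock": time; "joint_pos": joint angles; "joint_velocities": joint speeds; "tau": joint torques, N m; "position": TCP position; "ee_rot": TCP orientation; "ft_force": force on the tool from outside, world axes, zero at the start; "torque": the same for the moment, N m; "grip_width": opening from 0.0 (shut) to 1.0 (fully open); "grasp_force": force on a finger pad.
Only numpy, scipy, OpenCV 4.12 (cv2) and the standard library are available. Lean on these libraries where they do the work, as an engineer would, in place of code of your own. Each camera call takes 0.05 s, during which the arm holds its last target. There are 200 camera calls.

TASK

Load the test fixture: set the round sensor puck into the nest between the four corner posts, open face up and fully down on its pedestal, let go of it, then lay the square filter frame flat on top of it, squarely inside the posts, and let go of that too. Then take the aperture flap, which lies back on its rest, by the middle of its bail handle, swing it up to the point where it stands upright and balances, and finish there: the job ends with the gripper still firmly gripping the handle and holding the flap still, so that a stay can be fitted. Do not let the flap drop forward onto the stack, and leave the other small things lying where they are.

Things in the scene. Friction and masses are not known exactly. Their poses are not given: they have to be found in the camera images.
- sensor_center (a point): Centre (half-way up) of the loose round black sensor puck, 48 mm in diameter and 26 mm high, 0.16 kg or so; it stands upright on the work surface, its open round face up (own z axis up). Round, so its yaw does not matter.
- frame_center (a point): Centre (half-way up) of the loose black square filter frame with a round amber filter, 50 x 50 mm and 9 mm thick, about 50 g, lying flat on the work surface; its x and y axes are square to its edges.
- fixture: Fixed aluminium test fixture. Origin on its underside, straight below the nest centre; z up, x from the nest towards the flap's hinge. Base plate 160 x 100 mm, 10 mm thick, from x = -45 to +115, y = -50 to +50 mm. At x = 102 mm two posts with a black bar: the flap's rest. The nest is a 40 mm round pedestal, top 20 mm above the underside, amid four dark L-shaped corner posts.
- nest (a point): Centre of the pedestal's flat top, where the puck stands; fixture axes. The posts (tops 33 mm above this) enclose 54 x 54 mm, sides along x and y; the middle 36 mm of each side is an open finger gap down to the base plate. White 45-degree corner pads (tops 23 mm up, 31 mm between them along a side) centre the puck with 2 mm play. The frame lies on the puck, underside 26 mm above this, 2 mm play.
- flap_hinge (a point): Middle of the flap's hinge axis, which runs along the fixture's y: 65 mm in x from the nest centre and 64 mm above the fixture's underside; axes as the fixture's.
- flap_angle (a joint): Flap angle, rad: 0 shut over the nest, 1.571 upright, 2.30 lying back on its rest as at the start. Flat aluminium plate, 74 mm wide, 6 mm thick, with a 30 mm round hole, reaching 92 mm from the hinge; 0.22 kg with handle, symmetrical about its plane, so it balances exactly upright. The hinge turns freely; off upright the flap falls away.
- bail_handle (a point): U-shaped steel handle of the flap. This point: middle of its round cross bar, 10 mm thick, parallel to the fixture's y, 128 mm from the hinge axis in the plane of the flap. The bar is free for 60 mm between the side arms and stands 31 mm off the plate's edge, so it can be pinched from straight above, across the bar, at any flap angle; it turns between the fingers as the flap swings.
- thumb_knob: Bystander: black thumb knob, 20 mm in diameter, 29 mm high; origin at its underside.
- bush: Bystander: pale plastic bush, 26 mm in diameter, 12 mm high; origin at its underside.
- sensor_puck: The sensor puck itself (see sensor_center, 13 mm above this origin at the centre of its underside).
- filter_frame: The filter frame itself (see frame_center, 4.5 mm above this origin at the centre of its underside).
- flap: The flap plate with its handle as one body; origin in the middle of the hinge axis. From there the plate and handle run along its own -x axis, y is along the hinge.

How it is judged:
By the outcome, as a careful person would: the job done as asked, in the order asked, and still so for the second after the job is handed in, while the arm keeps its last pose, push and grip.
It also fails if it takes over 64 s, if anything falls off the work surface, if the arm or the gripper's body presses on something with over 40 N, if the wrist force passes 120 N, or if a joint passes its speed limit or range.

## Working session

There is one attempt and no reset: what is moved stays moved. The work goes in short steps, Python scripts to look and compute and a shell command to move; the robot and the scene stay as the last step left them, time stands still between calls to the robot, and variables do not carry over. Pictures are saved under pics/ and viewed, at most 10 in all, crops included, and the job is handed in when it is done.

```bash
mkdir -p pics; cat > h.py <<'E'
import numpy as np, cv2
from scipy.spatial.transform import Rotation as R
from workcell import readout, imaging, manip
def snap(name,fn):
    c=imaging.camera(name); cv2.imwrite(f'pics/{fn}.png',c['color'][:,:,::-1])
    np.save(f'pics/{fn}.npy',{k:v for k,v in c.items() if k!='color'},allow_pickle=True); return c
def cal(fn): return np.load(f'pics/{fn}.npy',allow_pickle=True).item()
def K(c): return np.array([[c['fx'],0,c['cx']],[0,c['fy'],c['cy']],[0,0,1.]]),np.array([c['k1'],0,0,0,0.])
def pix(c,P):
    k,d=K(c); return cv2.projectPoints(np.array(P,float).reshape(-1,3),np.array(c['rvec']),np.array(c['tvec']),k,d)[0][:,0]
def toplane(c,uv,z):
    k,d=K(c); n=cv2.undistortPoints(np.array(uv,float).reshape(-1,1,2),k,d)[:,0]
    Rm=cv2.Rodrigues(np.array(c['rvec'],float))[0]; o=-Rm.T@np.array(c['tvec'],float)
    r=np.c_[n,np.ones(len(n))]@Rm; return o+r*((z-o[2])/r[:,2])[:,None]
def obs():
    o=readout.get_obs(); 
    for k in ['clock','position','ee_rot','ft_force','grip_width','grasp_force']: print(k,np.round(o[k],4))
    return o
def rows(target,yaw=None):
    "tool-frame full-scale shift to world target (from measured pose)"
    o=readout.get_obs(); r=R.from_quat(o['ee_rot']); print('tool x',np.round(r.as_matrix()[:,0],3),'y',np.round(r.as_matrix()[:,1],3))
    print('shift',np.round(r.inv().apply(np.array(target)-o['position'])/0.4,4))
E
python3 - <<'E'
from h import *
obs(); rows([0,0,0])
for n in ['scene','top','wrist']:
    c=snap(n,n+'0'); print(n,c['fx'],c['k1'],toplane(c,[[320,200]],0))
i=[cv2.imread(f'pics/{n}0.png') for n in ['scene','top']]
E
```

```text
clock 0.0
position [ 0.2699 -0.5633  0.2475]
ee_rot [ 9.752e-01  2.215e-01 -2.000e-04 -7.000e-04]
ft_force [0.5419 0.0234 0.8004]
grip_width 1.0007
grasp_force 0.0
tool x [ 0.902  0.432 -0.   ] y [ 0.432 -0.902 -0.001]
shift [ 1.0000e-04 -1.5608e+00  6.2100e-01]
scene 513.5220300684609 -0.04459203201384837 [[ 0.68597338 -0.00650451  0.        ]]
top 433.1419332218577 -0.03301263209553744 [[ 0.560588   -0.05389632  0.        ]]
wrist 346.6416382120902 -0.027953941572566407 [[ 0.23519138 -0.57829427  0.        ]]
```

View pics/top0.png

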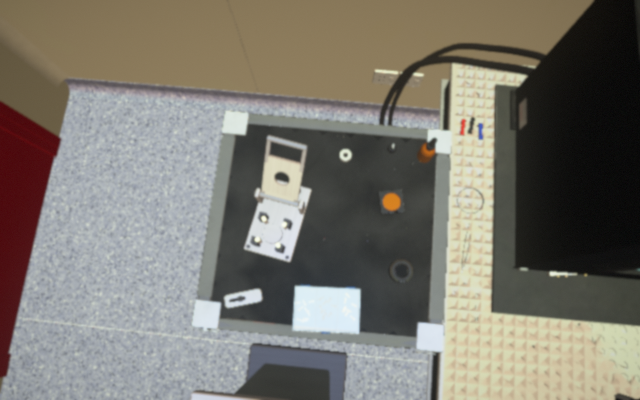

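View pics/scene0.png

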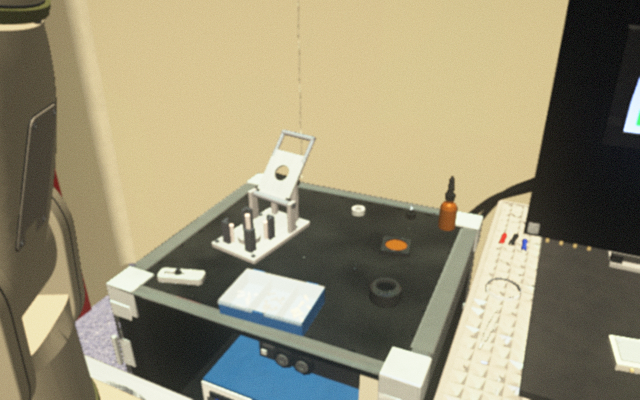

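The top view shows the puck at about (402,271), the frame at (391,202), the fixture base around (278,225) and the flap lying back towards (285,145). I'll enlarge it to read the corners.

```bash
python3 - <<'E'
from h import *
i=cv2.imread('pics/top0.png')
a=cv2.resize(i[130:270,235:320],None,fx=4.2,fy=4.2,interpolation=cv2.INTER_CUBIC)
b=cv2.resize(i[180:290,365:425],None,fx=5,fy=5,interpolation=cv2.INTER_CUBIC)
o=np.zeros((590,680,3),np.uint8);o[:a.shape[0],:a.shape[1]]=a;o[:b.shape[0],365:365+b.shape[1]]=b
cv2.imwrite('pics/crop1.png',o)
c=cal('top0');print(toplane(c,[[402,271]],.026),toplane(c,[[391,202]],.009),toplane(c,[[278,225]],.01), toplane(c,[[345,155],[392,147]],.01))
E
```

```text
[[ 0.42511508 -0.23323671  0.026     ]] [[ 0.56864554 -0.20398529  0.009     ]] [[0.49654678 0.02757387 0.01      ]] [[ 0.66286181 -0.09807228  0.01      ]
 [ 0.69091091 -0.19805615  0.01      ]]
```

View pics/crop1.png

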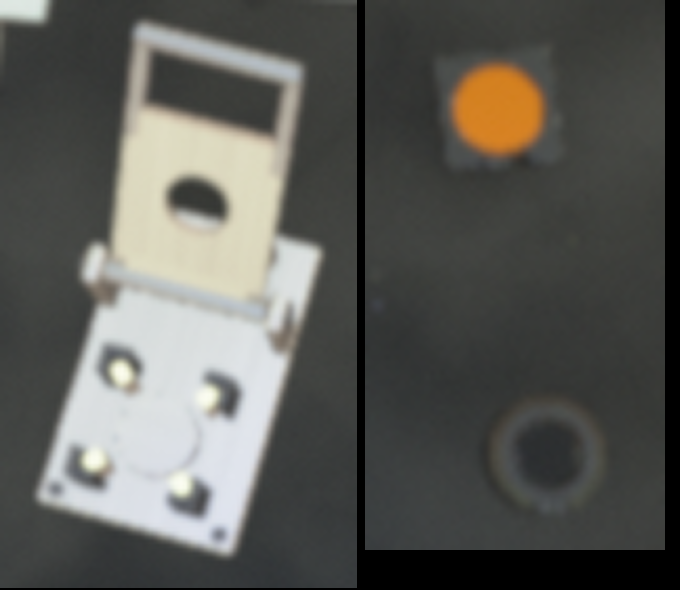

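The crop shows the fixture front corners at crop (37,497) and (233,553), the back-right corner at (320,248) and the pedestal at (155,440). The bar ends are at (137,30) and (300,70). The frame corners are at (437,57), (550,45), (560,160), (448,168), and the puck centre is at (547,453).

```bash
python3 - <<'E'
from h import *
c=cal('top0')
A=lambda p:np.array(p)/4.2+[235,130]
B=lambda p:(np.array(p)-[365,0])/5+[365,180]
f=toplane(c,A([[37,497],[233,553],[320,248]]),.01);print(f[:,:2])
x1=f[2]-f[1];y1=f[0]-f[1];print(np.linalg.norm(x1),np.linalg.norm(y1),np.degrees(np.arctan2(x1[1],x1[0])),np.degrees(np.arctan2(-y1[0],y1[1])))
th=np.arctan2(x1[1],x1[0])*.6+.4*np.arctan2(-y1[0],y1[1]); ex=np.array([np.cos(th),np.sin(th)]);ey=np.array([-ex[1],ex[0]])
print('nest est',((f[0]+f[1])/2)[:2]+.045*ex, f[2][:2]-.115*ex+.05*ey,'ped',toplane(c,A([[155,440]]),.02))
hz=.064+.128*np.sin(2.30); b=toplane(c,A([[137,30],[300,70]]),hz);print('bar',hz,b,b.mean(0))
q=toplane(c,B([[437,57],[550,45],[560,160],[448,168]]),.009);print('frame',q.mean(0)); 
for k in range(4):
  d=q[(k+1)%4]-q[k];print(np.linalg.norm(d),np.degrees(np.arctan2(d[1],d[0]))%90)
print('puck',toplane(c,B([[547,453]]),.026), np.degrees(th))
rows([.424,-.232,.2])
E
```

```text
[[ 0.44113528  0.09210964]
 [ 0.42332045 -0.00710541]
 [ 0.58025335 -0.03329449]]
0.15910311912403793 0.1008017506952714 -9.4742570151172 -10.179425746368619
nest est [0.47657705 0.03487649] [0.47538947 0.03547008] ped [[0.47353102 0.03625339 0.02      ]]
bar 0.1594502671586202 [[ 0.63158522  0.04595874  0.15945027]
 [ 0.62007822 -0.02633315  0.15945027]] [0.62583172 0.0098128  0.15945027]
frame [ 0.57002241 -0.20549222  0.009     ]
0.04851081924040507 11.764914886627594
0.04996924222701169 8.277526456837421
0.04732926064482815 9.675754670379874
0.0481859697662524 9.592522204475102
puck [[ 0.42579502 -0.23198887  0.026     ]] -9.756324507617768
tool x [ 0.902  0.432 -0.   ] y [ 0.432 -0.902 -0.001]
shift [ 0.7054 -0.5806  0.1198]
```

```bash
M="[.353,-.29,.04,0]"; python3 -m crank '[[0.353,-0.29,0.04,0],[0.353,-0.29,0.04,0],[0.353,-0.29,0.04,0],[0.353,-0.29,0.04,0],[0.353,-0.29,0.04,0]]'
python3 -m crank '[[0.353,-0.29,0.04,0],[0.353,-0.29,0.04,0],[0.353,-0.29,0.04,0],[0.353,-0.29,0.04,0],[0.353,-0.29,0.04,0]]'
python3 - <<'E'
from h import *
obs();c=snap('wrist','w1');print(pix(c,[.4255,-.232,.026]));rows([.425,-.232,.1])
E
```

```text
clock: 0.57
position: [0.3501, -0.3926, 0.2319]
ee_rot: [0.975, 0.224, 0.0, -0.001]
ft_force: [0.9, -1.4, 0.7]
grip_width: 0.999
grasp_force: 0.0
clock: 0.98
position: [0.4265, -0.2267, 0.216]
ee_rot: [0.974, 0.224, 0.0, -0.001]
ft_force: [0.5, 0.4, -0.1]
grip_width: 0.998
grasp_force: 0.0
clock 0.9833
position [ 0.4265 -0.2267  0.216 ]
ee_rot [ 9.745e-01  2.245e-01  3.000e-04 -6.000e-04]
ft_force [ 0.5128  0.3664 -0.1227]
grip_width 0.9977
grasp_force 0.0
[[325.94415789 182.68836472]]
tool x [0.898 0.439 0.001] y [ 0.439 -0.898 -0.001]
shift [-0.012   0.0123  0.2898]
```

View pics/w1.png

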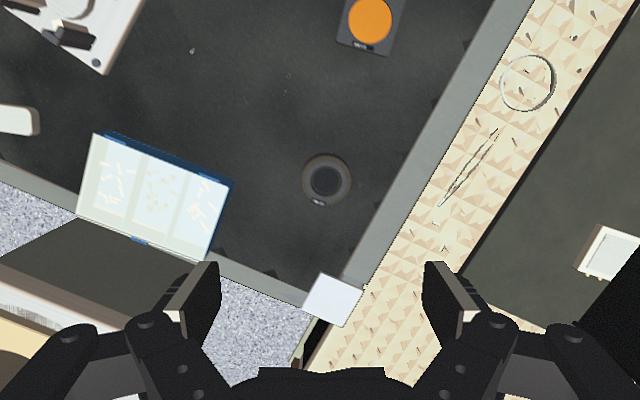

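The wrist view has the puck top centred at about (326.5,180), 3 px from the prediction, and nothing lies near it. The frame's lower edge is visible from (337,42) to (388,56).

```bash
python3 - <<'E'
from h import *
c=cal('w1');p=toplane(c,[[326.5,180]],.026)[0];print(p, toplane(c,[[370,20]],.009),toplane(c,[[337,42],[388,56],[104,75]],.009))
rows([*((p[:2]+[.4258,-.232])/2),.017])
E
```

```text
[ 0.42804678 -0.23132424  0.026     ] [[ 0.56959933 -0.20405661  0.009     ]] [[ 0.54103856 -0.18623196  0.009     ]
 [ 0.5507684  -0.23237854  0.009     ]
 [ 0.42395083 -0.00646941  0.009     ]]
tool x [0.898 0.439 0.001] y [ 0.439 -0.898 -0.001]
shift [-0.0075  0.0139  0.4973]
```

```bash
python3 -m crank '[[-0.007,0.014,0.1,0],[-0.007,0.014,0.2,0],[-0.007,0.014,0.3,0],[-0.007,0.014,0.38,0],[-0.007,0.014,0.4,0]]' | tail -5
python3 -m crank '[[0,0,0.05,0],[0,0,0.09,0],[0,0,0.09,0],[0,0,0.09,0]]'
python3 -m crank '[[0,0,0,0],[0,0,0,0],[0,0,0,0],[0,0,0,0],[0,0,0,0]]' -0.2 30
python3 -m crank '[[0,0,0,0],[0,0,0,0],[0,0,0,0],[0,0,0,0],[0,0,0,0]]' -0.2 40
python3 -c "
from h import *
rows([.4755,.0355,.15])"
```

```text
position: [0.4212, -0.2375, 0.0516]
ee_rot: [0.975, 0.221, -0.003, -0.003]
ft_force: [-1.5, 0.1, 0.8]
grip_width: 0.998
grasp_force: 0.0
clock: 1.78
position: [0.4245, -0.2389, 0.021]
ee_rot: [0.975, 0.221, -0.0, -0.0]
ft_force: [0.6, 1.2, 0.2]
grip_width: 0.998
grasp_force: 0.0
clock: 2.2
position: [0.4249, -0.2389, 0.0217]
ee_rot: [0.975, 0.222, 0.0, 0.001]
ft_force: [-3.5, 1.4, 10.8]
grip_width: 0.534
grasp_force: 29.3
clock: 2.62
position: [0.425, -0.2389, 0.0217]
ee_rot: [0.975, 0.222, 0.0, 0.001]
ft_force: [-3.7, 2.1, 12.0]
grip_width: 0.532
grasp_force: 39.0
tool x [0.902 0.432 0.001] y [ 0.432 -0.902  0.001]
shift [ 0.4106 -0.5636 -0.3212]
```

```bash
python3 -m crank '[[0,0,0,0],[0,0,0,0],[0,0,0,0]]' 0.6
python3 -m crank '[[0.012,0,-0.004,0],[0.012,0,-0.004,0],[0.012,0,-0.004,0]]'
python3 -c "
from h import *
c=snap('wrist','w2')"
```

```text
clock: 2.87
position: [0.4245, -0.2388, 0.0206]
ee_rot: [0.975, 0.222, 0.0, 0.0]
ft_force: [0.1, 0.0, -0.4]
grip_width: 0.8
grasp_force: 0.0
clock: 3.12
position: [0.4292, -0.2364, 0.022]
ee_rot: [0.975, 0.222, 0.0, 0.0]
ft_force: [0.3, 0.5, 0.2]
grip_width: 0.804
grasp_force: 0.0
```

View pics/w2.png

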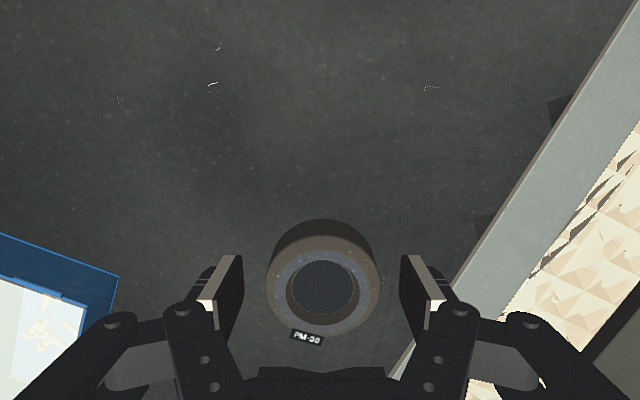

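The puck is upright between the pads, with its top rim centred at about (321,285) and spanning columns 266–377. I'll compute the offset from the tool.

```bash
python3 - <<'E'
from h import *
c=cal('w2');o=readout.get_obs();r=R.from_quat(o['ee_rot'])
for uv in [[321,285]]:
  p=toplane(c,[uv],.026)[0];print(p,r.inv().apply(p-o['position']))
ang=np.linspace(0,2*np.pi,9)
P=np.c_[p[0]+.024*np.cos(ang),p[1]+.024*np.sin(ang),0*ang+.026];q=pix(c,P);print(q.min(0),q.max(0))
E
```

```text
[ 0.43218588 -0.23494728  0.026     ] [ 3.58489492e-03  7.99512553e-06 -4.07022965e-03]
[264.88092005 231.87484564] [379.12728292 332.93987498]
```

```bash
python3 -m crank '[[0.006,0,0,0],[0.006,0,0,0],[0.006,0,0,0]]' 
python3 -m crank '[[0.0,0,0,0],[0.0,0,0,0],[0,0,0,0],[0,0,0,0],[0,0,0,0]]' -0.2 40
python3 -m crank '[[0,0,-0.05,0],[0,0,-0.1,0],[0,0,-0.15,0],[0,0,-0.2,0],[0,0,-0.25,0]]'
python3 -m crank '[[0,0,-0.06,-0.1],[0,0,-0.06,-0.2],[0,0,-0.06,-0.3],[0,0,-0.06,-0.4],[0,0,-0.06,-0.5]]'
python3 -m crank '[[0,0,0,-0.1],[0,0,0,-0.2],[0,0,0,-0.3],[0,0,0,-0.41],[0,0,0,-0.41]]'
python3 -m crank '[[0,0,0,0],[0,0,0,0]]'
python3 -c "
from h import *
rows([.4755,.0355,.15])"
```

```text
clock: 3.42
position: [0.431, -0.2355, 0.0219]
ee_rot: [0.975, 0.222, -0.0, -0.0]
ft_force: [-0.2, -1.0, 0.7]
grip_width: 0.799
grasp_force: 0.0
clock: 3.83
position: [0.4309, -0.2356, 0.0223]
ee_rot: [0.975, 0.221, -0.0, 0.0]
ft_force: [-2.4, 0.7, 5.8]
grip_width: 0.528
grasp_force: 40.4
clock: 4.25
position: [0.4305, -0.2354, 0.1227]
ee_rot: [0.975, 0.222, -0.0, -0.0]
ft_force: [0.4, -0.5, -1.4]
grip_width: 0.529
grasp_force: 42.0
clock: 4.67
position: [0.4306, -0.2355, 0.1458]
ee_rot: [0.883, 0.469, -0.0, -0.0]
ft_force: [-0.8, -0.6, -1.4]
grip_width: 0.525
grasp_force: 42.0
clock: 5.08
position: [0.4306, -0.2355, 0.1457]
ee_rot: [0.763, 0.646, -0.0, -0.0]
ft_force: [-0.4, 0.2, -1.7]
grip_width: 0.531
grasp_force: 42.0
clock: 5.25
position: [0.4307, -0.2356, 0.1458]
ee_rot: [0.766, 0.643, -0.0, -0.0]
ft_force: [0.4, 0.5, -2.5]
grip_width: 0.532
grasp_force: 42.0
tool x [0.174 0.985 0.   ] y [ 0.985 -0.174 -0.   ]
shift [ 0.6869 -0.0078 -0.0105]
```

```bash
python3 -m crank '[[0.08,0,0,0],[0.16,0,0,0],[0.24,0,0,0],[0.32,0,0,0],[0.4,0,0,0]]'|head -2
python3 -m crank '[[0.08,0,0,0],[0.16,-0.004,0,0],[0.24,-0.008,0,0],[0.287,-0.008,0,0],[0.287,-0.008,0,0]]'|head -2
python3 -m crank '[[0,0,0,0],[0,0,0,0],[0,0,0,0]]'
python3 -c "
from h import *
obs();c=snap('wrist','w3')
th=np.radians(-9.7);ex=np.array([np.cos(th),np.sin(th)]);ey=np.array([-ex[1],ex[0]])
for f in [[-.045,.05],[-.045,-.05]]: print(pix(c,[*(np.array([.4755,.0355])+f[0]*ex+f[1]*ey),.01]))
"
```

```text
clock: 5.67
position: [0.4581, -0.0764, 0.146]
clock: 6.08
position: [0.4747, 0.0406, 0.1462]
clock: 6.33
position: [0.4744, 0.0345, 0.1458]
ee_rot: [0.766, 0.643, -0.0, 0.0]
ft_force: [-0.0, -0.6, -1.3]
grip_width: 0.531
grasp_force: 42.0
clock 6.3333
position [0.4744 0.0345 0.1458]
ee_rot [ 7.658e-01  6.431e-01 -3.000e-04  1.000e-04]
ft_force [-0.013  -0.5554 -1.2802]
grip_width 0.531
grasp_force 41.9968
[[260.50780175 128.80464656]]
[[267.10723426 251.86912685]]
```

View pics/w3.png

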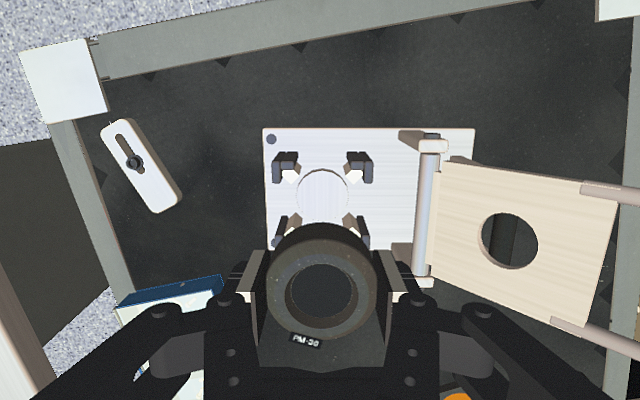

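The fixture is square to the image, with its left-edge corners at (264,128) and (474,128). The pedestal is centred at column 322, the puck in hand at about (321,285), and the flap is clear on the right.

```bash
python3 - <<'E'
from h import *
c=cal('w3');o=readout.get_obs();r=R.from_quat(o['ee_rot'])
q=toplane(c,[[264,128],[474,128]],.01);d=q[1]-q[0];print(q,np.linalg.norm(d),np.degrees(np.arctan2(d[1],d[0])))
th=np.arctan2(d[1],d[0]);ex=np.array([np.cos(th),np.sin(th)]);ey=np.array([-ex[1],ex[0]])
n=(q[0][:2]+.045*ex+q[1][:2]-.115*ex)/2-.05*ey;print('nest',n)
z=o['position'][2]+.004
p=toplane(c,[[321,285]],z)[0];print('puck',p,'rel tcp in tool',r.inv().apply(p-o['position']))
ang=np.linspace(0,2*np.pi,17)
for C,zz,rr in [(p,z,.024),(n,.02,.02)]:
  P=np.c_[C[0]+rr*np.cos(ang),C[1]+rr*np.sin(ang),0*ang+zz];k=pix(c,P);print(k.min(0),k.max(0))
i=cv2.imread('pics/w3.png');a=cv2.resize(i[110:350,240:440],None,fx=2.5,fy=2.5,interpolation=cv2.INTER_CUBIC);cv2.imwrite('pics/w3c.png',a)
E
```

```text
[[0.4422517  0.09249027 0.01      ]
 [0.59619581 0.06585902 0.01      ]] 0.15623064520392382 -9.814627658255546
nest [0.47621295 0.03587256]
puck [0.4755862  0.03742752 0.14981456] rel tcp in tool [ 0.00304903  0.00062639 -0.00400151]
[261.20827501 229.40012269] [381.20228674 334.9423172 ]
[296.22331351 170.78929885] [348.4388869  220.92435067]
```

View pics/w3c.png

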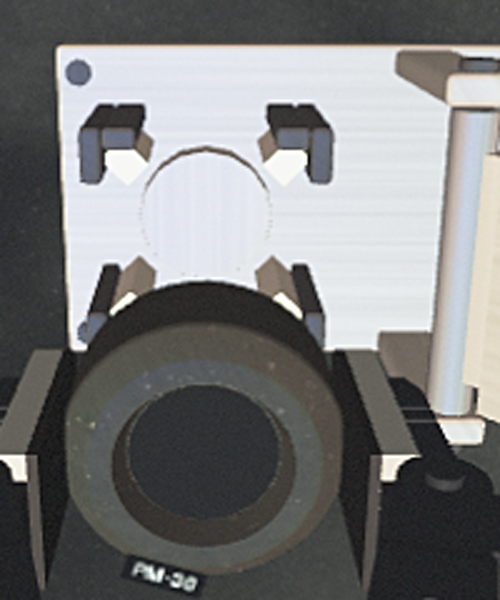

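The pedestal matches the nest estimate to about 1 mm and the puck is centred in the grip. I'll shift slightly, then lower to just above the centring pads.

```bash
python3 -m crank '[[0.004,0.002,0.06,0],[0.004,0.002,0.12,0],[0.004,0.002,0.18,0],[0.004,0.002,0.19,0],[0.004,0.002,0.19,0]]'
python3 -m crank '[[0,0,0.015,0],[0,0,0.03,0],[0,0,0.03,0],[0,0,0.03,0]]'
python3 -m crank '[[0,0,0.01,0],[0,0,0.02,0],[0,0,0.02,0],[0,0,0.02,0]]'
```

```text
clock: 6.8
position: [0.4745, 0.0365, 0.0689]
ee_rot: [0.765, 0.644, -0.001, -0.001]
ft_force: [-0.5, 0.8, -1.7]
grip_width: 0.525
grasp_force: 42.0
clock: 7.13
position: [0.4758, 0.0371, 0.0583]
ee_rot: [0.765, 0.644, 0.0, 0.0]
ft_force: [1.0, 0.8, -2.6]
grip_width: 0.53
grasp_force: 42.0
clock: 7.47
position: [0.4754, 0.0372, 0.0497]
ee_rot: [0.765, 0.644, -0.0, -0.0]
ft_force: [-0.0, 0.9, -2.2]
grip_width: 0.531
grasp_force: 42.0
```

```bash
python3 -m crank '[[0,0,0.007,0],[0,0,0.014,0],[0,0,0.014,0],[0,0,0.014,0]]'
python3 -m crank '[[0,0,0.004,0],[0,0,0.006,0],[0,0,0.006,0],[0,0,0.006,0]]'

```

```text
clock: 7.8
position: [0.4755, 0.0372, 0.0441]
ee_rot: [0.765, 0.644, -0.0, -0.0]
ft_force: [0.7, -0.7, -1.7]
grip_width: 0.528
grasp_force: 42.0
clock: 8.13
position: [0.4758, 0.0372, 0.0423]
ee_rot: [0.765, 0.644, 0.0, 0.0]
ft_force: [-2.6, -0.3, 4.4]
grip_width: 0.53
grasp_force: 42.6
```

```bash
python3 -m crank '[[0,0,0,0],[0,0,0,0],[0,0,0,0]]' 0.45
python3 -m crank '[[0,0,-0.05,0],[0,0,-0.1,0],[0,0,-0.2,0],[0,0,-0.3,0],[0,0,-0.3,0]]'
python3 -m crank '[[0,0,0,0],[0,0,0,0],[0,0,0,0]]'
python3 - <<'E'
from h import *
c=snap('wrist','w4');rows([.569,-.205,.16])
i=cv2.imread('pics/w4.png');a=cv2.resize(i[120:340,220:440],None,fx=2.5,fy=2.5,interpolation=cv2.INTER_CUBIC);cv2.imwrite('pics/w4c.png',a)
E
```

```text
clock: 8.38
position: [0.4757, 0.0372, 0.0419]
ee_rot: [0.765, 0.644, 0.0, 0.0]
ft_force: [-0.2, 0.3, -0.1]
grip_width: 0.723
grasp_force: 0.0
clock: 8.8
position: [0.479, 0.038, 0.1688]
ee_rot: [0.765, 0.644, 0.004, 0.003]
ft_force: [1.4, 0.7, 1.4]
grip_width: 0.727
grasp_force: 0.0
clock: 9.05
position: [0.4749, 0.0371, 0.1608]
ee_rot: [0.765, 0.644, -0.001, -0.001]
ft_force: [0.2, -0.7, 0.4]
grip_width: 0.728
grasp_force: 0.0
tool x [ 0.17   0.985 -0.   ] y [ 0.985 -0.17  -0.002]
shift [-0.5564  0.3351  0.001 ]
```

View pics/w4c.png

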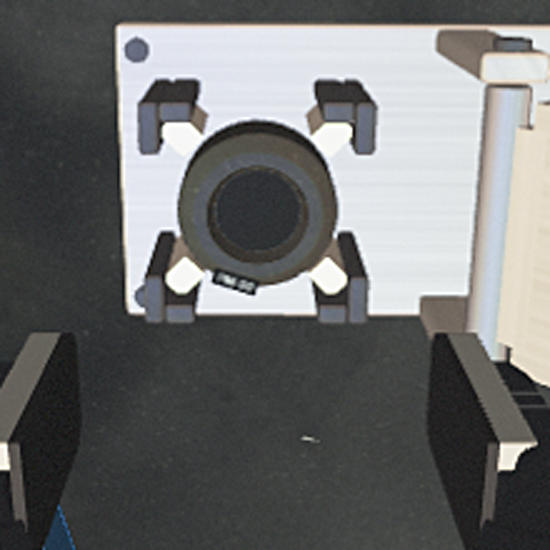

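The puck sits squarely in the nest on its pedestal, between the white pads, with its open face up. Next I'll go to the frame.

```bash
python3 -m crank '[[-0.08,0.048,0,-0.08],[-0.16,0.096,0,-0.17],[-0.24,0.145,0,-0.25],[-0.32,0.193,0,-0.334],[-0.4,0.241,0,-0.334]]' 0.8|head -2
python3 -m crank '[[0,0,0,0],[0,0,0,0],[0,0,0,0]]'
python3 - <<'E'
from h import *
rows([.569,-.205,.13])
E
```

```text
clock: 9.52
position: [0.5431, -0.1386, 0.1605]
clock: 9.77
position: [0.5428, -0.136, 0.1607]
ee_rot: [0.641, 0.767, -0.0, -0.001]
ft_force: [-0.5, -0.4, 0.7]
grip_width: 0.9
grasp_force: 0.0
tool x [-0.178  0.984  0.002] y [ 0.984  0.178 -0.002]
shift [-0.1815  0.0338  0.0765]
```

```bash
python3 -m crank '[[-0.09,0.017,0.02,0],[-0.18,0.034,0.05,0],[-0.18,0.034,0.075,0],[-0.18,0.034,0.075,0],[-0.18,0.034,0.075,0]]'|head -2
python3 -m crank '[[0,0,0,0],[0,0,0,0],[0,0,0,0]]'
python3 - <<'E'
from h import *
o=readout.get_obs();c=snap('wrist','w5');i=c['color'].astype(int)
m=((i[:,:,0]>150)&(i[:,:,1]>60)&(i[:,:,2]<90)).astype(np.uint8)
n,l,s,ce=cv2.connectedComponentsWithStats(m);k=1+np.argmax(s[1:,4]);print(s[k],ce[k])
p=toplane(c,[ce[k]],.008)[0];r=R.from_quat(o['ee_rot']);print(p,r.inv().apply(p-o['position']))
x,y,w,h=s[k][:4];cx,cy=map(int,ce[k]);a=cv2.imread('pics/w5.png')[max(cy-110,0):cy+110,cx-110:cx+110]
cv2.imwrite('pics/w5c.png',cv2.resize(a,None,fx=2.5,fy=2.5,interpolation=cv2.INTER_CUBIC));print(cx,cy)
E
```

```text
clock: 10.18
position: [0.5691, -0.2033, 0.1312]
clock: 10.43
position: [0.5699, -0.2043, 0.1328]
ee_rot: [0.641, 0.768, 0.0, 0.001]
ft_force: [0.6, -0.8, 0.1]
grip_width: 0.903
grasp_force: 0.0
[ 295  175   50   48 1866] [319.5750268  198.26527331]
[ 0.56966088 -0.2040317   0.008     ] [ 0.00034772 -0.00030657  0.12480642]
319 198
```

View pics/w5c.png

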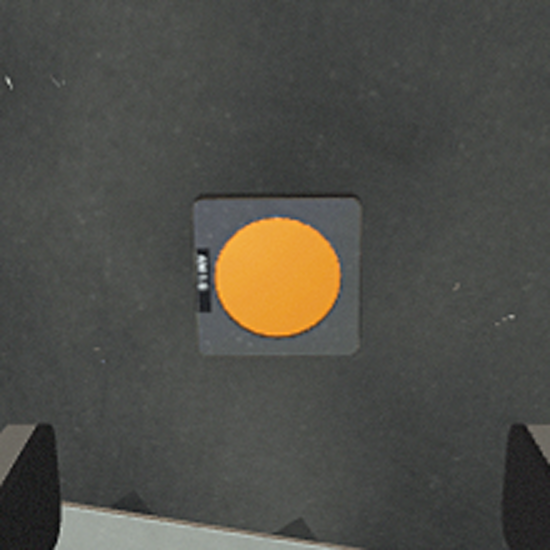

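The frame lies square to the tool and centred at (319.6,198), within 0.5 mm of the TCP. I'll descend and grip it.

```bash
python3 -m crank '[[0.001,0,0.08,0],[0.001,0,0.16,0],[0.001,0,0.24,0],[0.001,0,0.27,0],[0.001,0,0.27,0]]'|head -2
python3 -m crank '[[0,0,0.006,0],[0,0,0.01,0],[0,0,0.01,0],[0,0,0.01,0]]'
python3 -m crank '[[0,0,0,0],[0,0,0,0],[0,0,0,0],[0,0,0,0],[0,0,0,0]]' -0.2 25
python3 -m crank '[[0,0,-0.02,0],[0,0,-0.08,0],[0,0,-0.16,0],[0,0,-0.24,0],[0,0,-0.3,0]]'
python3 -m crank '[[0,0,-0.02,0.08],[0,0,-0.02,0.16],[0,0,-0.02,0.25],[0,0,-0.02,0.334],[0,0,-0.02,0.334]]'
python3 -m crank '[[0,0,0,0],[0,0,0,0],[0,0,0,0]]'
python3 -c "
from h import *
rows([.476,.0365,.15])"
```

```text
clock: 10.9
position: [0.5675, -0.2041, 0.0213]
clock: 11.23
position: [0.5704, -0.2052, 0.0214]
ee_rot: [0.641, 0.767, 0.0, 0.001]
ft_force: [-0.0, 0.2, 0.1]
grip_width: 0.901
grasp_force: 0.0
clock: 11.65
position: [0.5698, -0.2051, 0.0208]
ee_rot: [0.641, 0.767, 0.0, 0.0]
ft_force: [-2.4, 0.2, 6.7]
grip_width: 0.571
grasp_force: 24.9
clock: 12.07
position: [0.57, -0.2048, 0.1431]
ee_rot: [0.641, 0.767, 0.0, 0.001]
ft_force: [1.3, -0.4, -0.8]
grip_width: 0.562
grasp_force: 26.1
clock: 12.48
position: [0.5694, -0.2048, 0.1485]
ee_rot: [0.766, 0.643, 0.0, 0.0]
ft_force: [0.2, -0.6, -0.3]
grip_width: 0.569
grasp_force: 26.1
clock: 12.73
position: [0.5694, -0.2049, 0.148]
ee_rot: [0.764, 0.645, -0.0, -0.0]
ft_force: [0.5, 0.8, -1.6]
grip_width: 0.57
grasp_force: 26.1
tool x [0.168 0.986 0.   ] y [ 0.986 -0.168 -0.   ]
shift [ 0.5556 -0.3316 -0.005 ]
```

```bash
python3 -m crank '[[0.08,-0.048,0,0],[0.16,-0.096,0,0],[0.24,-0.144,0,0],[0.32,-0.191,0,0],[0.4,-0.239,0,0]]'|head -2
python3 -m crank '[[0.08,-0.048,0,0],[0.155,-0.093,0,0],[0.155,-0.093,0,0],[0.155,-0.093,0,0]]'|head -2
python3 -m crank '[[0,0,0,0],[0,0,0,0],[0,0,0,0]]'
python3 - <<'E'
from h import *
c=cal('w4');U=lambda p:np.array(p)/2.5+[220,120]
q=toplane(c,U([[117,25],[130,313]]),.01);print(q);d=q[0]-q[1];th=np.arctan2(-d[0],d[1]);print(np.linalg.norm(d),np.degrees(th))
th=np.radians(-9.8);ex=np.array([np.cos(th),np.sin(th)]);ey=np.array([-ex[1],ex[0]])
print('nest',(q[0]+q[1])[:2]/2+.045*ex)
t=toplane(c,U([[140,104],[376,104],[152,275],[368,277]]),.053);print('post corners',t[:,:2],'mean',t.mean(0))
print('puck hole/rim',toplane(c,U([[257,213]]),.046))
o=readout.get_obs();c=snap('wrist','w6');i=c['color'].astype(int)
m=((i[:,:,0]>150)&(i[:,:,1]>60)&(i[:,:,2]<90)).astype(np.uint8)
n,l,s,ce=cv2.connectedComponentsWithStats(m);k=1+np.argmax(s[1:,4]);print(s[k],ce[k])
p=toplane(c,[ce[k]],o['position'][2]-.013)[0];r=R.from_quat(o['ee_rot']);print(p,r.inv().apply(p-o['position']))
rows([.476,.0365,.1])
E
```

```text
clock: 13.15
position: [0.5016, -0.0295, 0.148]
clock: 13.48
position: [0.476, 0.0382, 0.1483]
clock: 13.73
position: [0.4767, 0.0353, 0.1478]
ee_rot: [0.765, 0.644, -0.0, -0.0]
ft_force: [-0.9, -0.3, -0.1]
grip_width: 0.568
grasp_force: 26.2
[[ 0.44146358  0.0922235   0.01      ]
 [ 0.42482138 -0.004823    0.01      ]]
0.09846311523975819 -9.73082402550842
nest [0.47748584 0.03604082]
post corners [[0.45043837 0.07333248]
 [0.51372467 0.06248241]
 [0.44353043 0.02383971]
 [0.50495288 0.01269838]] mean [0.47816159 0.04308825 0.053     ]
puck hole/rim [[0.47623463 0.03504957 0.046     ]]
[ 279  231   85   74 4877] [320.85995489 267.73651835]
[0.4775544  0.03686538 0.13481721] [0.00165747 0.00056052 0.01299992]
tool x [0.172 0.985 0.   ] y [ 0.985 -0.172 -0.   ]
shift [ 0.0024 -0.0021  0.1195]
```

```bash
python3 -m crank '[[-0.003,-0.002,0.06,0],[-0.003,-0.002,0.12,0],[-0.003,-0.002,0.155,0],[-0.003,-0.002,0.155,0],[-0.003,-0.002,0.155,0]]'
python3 -m crank '[[0,0,0.006,0],[0,0,0.012,0],[0,0,0.018,0],[0,0,0.022,0],[0,0,0.022,0]]'
python3 -m crank '[[0,0,0.005,0],[0,0,0.010,0],[0,0,0.014,0],[0,0,0.014,0],[0,0,0.014,0]]'
python3 -m crank '[[0,0,0.003,0],[0,0,0.006,0],[0,0,0.008,0],[0,0,0.008,0],[0,0,0.008,0]]'
```

```text
clock: 14.2
position: [0.4752, 0.0351, 0.0857]
ee_rot: [0.765, 0.644, -0.0, -0.001]
ft_force: [-0.4, -0.7, -0.2]
grip_width: 0.568
grasp_force: 26.2
clock: 14.62
position: [0.4754, 0.0354, 0.0771]
ee_rot: [0.765, 0.644, -0.0, 0.0]
ft_force: [-0.1, 0.2, -1.0]
grip_width: 0.567
grasp_force: 26.2
clock: 15.03
position: [0.4753, 0.0354, 0.0714]
ee_rot: [0.765, 0.644, -0.0, -0.0]
ft_force: [0.0, 0.8, -0.6]
grip_width: 0.566
grasp_force: 26.2
clock: 15.45
position: [0.4753, 0.0354, 0.0682]
ee_rot: [0.765, 0.644, -0.0, -0.0]
ft_force: [-0.7, -1.1, 0.1]
grip_width: 0.566
grasp_force: 26.2
```

```bash
python3 -m crank '[[-0.002,0.001,0,0],[-0.002,0.001,0.002,0],[-0.002,0.001,0.003,0],[-0.002,0.001,0.003,0]]'
python3 -m crank '[[0,0,0.002,0],[0,0,0.002,0],[0,0,0.002,0]]'
```

```text
clock: 15.78
position: [0.4756, 0.0345, 0.067]
ee_rot: [0.765, 0.644, -0.0, 0.0]
ft_force: [-0.3, 0.0, -0.1]
grip_width: 0.568
grasp_force: 26.2
clock: 16.03
position: [0.4758, 0.0346, 0.0667]
ee_rot: [0.765, 0.644, -0.0, 0.0]
ft_force: [-2.0, -0.6, 6.2]
grip_width: 0.565
grasp_force: 27.1
```

```bash
python3 -m crank '[[0,0,0,0],[0,0,0,0],[0,0,0,0]]' 0.4
python3 -m crank '[[0,0,-0.03,0],[0,0,-0.1,0],[0,0,-0.2,0],[0,0,-0.3,0],[0,0,-0.4,0]]'|head -2
python3 -m crank '[[0,0.07,-0.05,0],[0,0.14,-0.1,0],[0,0.2,-0.1,0],[0,0.2,-0.1,0],[0,0.2,-0.1,0]]'|head -2
python3 -m crank '[[0,0,0,0],[0,0,0,0],[0,0,0,0]]'
python3 - <<'E'
from h import *
o=readout.get_obs();c=snap('wrist','w7');i=c['color'].astype(int)
m=((i[:,:,0]>150)&(i[:,:,1]>60)&(i[:,:,2]<90)).astype(np.uint8)
n,l,s,ce=cv2.connectedComponentsWithStats(m);k=1+np.argmax(s[1:,4]);print(s[k],ce[k])
print(toplane(c,[ce[k]],.054))
E
```

```text
clock: 16.28
position: [0.4756, 0.0346, 0.0662]
ee_rot: [0.765, 0.644, 0.0, 0.0]
ft_force: [0.0, 0.0, 0.8]
grip_width: 0.699
grasp_force: 0.0
clock: 16.7
position: [0.4751, 0.035, 0.229]
clock: 17.12
position: [0.5548, 0.021, 0.2666]
clock: 17.37
position: [0.5537, 0.0212, 0.2665]
ee_rot: [0.765, 0.644, -0.0, 0.0]
ft_force: [-0.2, 0.1, 0.3]
grip_width: 0.7
grasp_force: 0.0
[224 158  37  34 790] [241.9721519  176.92405063]
[[0.47592568 0.031126   0.054     ]]
```

View pics/w7.png

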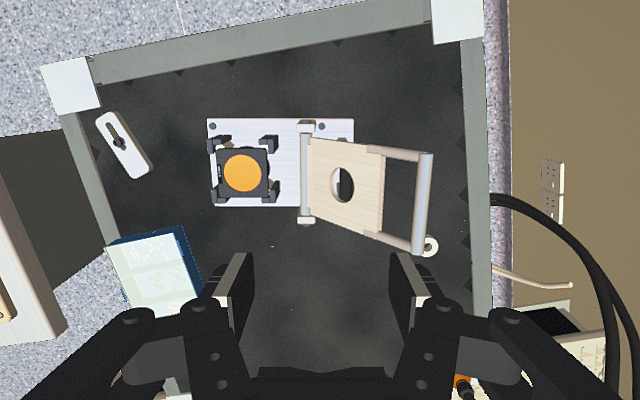

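The frame lies between the posts, with its amber centre at (242,177). The plate's left corners are near (207,118) and (213,206), and the handle bar runs from (426,153) to (418,252). I'll check numerically whether the frame is centred.

```bash
python3 - <<'E'
from h import *
c=cal('w7');g=cv2.imread('pics/w7.png')
th=np.radians(-9.8);ex=np.array([np.cos(th),np.sin(th)]);ey=np.array([-ex[1],ex[0]])
q=toplane(c,[[207.5,118.5],[214,206.5],[354,119]],.01)[:,:2];print(q,np.linalg.norm(q[0]-q[1]),np.linalg.norm(q[2]-q[0]))
print('nest',(q[0]+q[1])/2+.045*ex, q[0]+.045*ex-.05*ey)
n=np.array([.476,.0355]);F=lambda x,y,z:[*(n+x*ex+y*ey),z]
print('plate',pix(c,[F(-.045,.05,.01),F(-.045,-.05,.01),F(.115,.05,.01)]).round(1))
print('filter',pix(c,[F(0,0,.055),F(0,0,.052)]).round(1),'frame corners',pix(c,[F(a,b,.055) for a,b in [(-.025,.025),(.025,.025),(.025,-.025),(-.025,-.025)]]).round(1).tolist())
print('bar ends pred',pix(c,[F(.065+.128*np.cos(.841),s*.035,.1595) for s in (1,-1)]).round(1))
print('hinge ends pred',pix(c,[F(.065,s*.037,.064) for s in (1,-1)]).round(1))
b=toplane(c,[[426,153],[418,252]],.1595);print('bar',b,b.mean(0))
# ascii of gray around frame, brightness thresholds
im=cv2.cvtColor(g,cv2.COLOR_BGR2GRAY)
for r in range(132,212,2): print(r,' '.join('%3d'%v for v in im[r,204:284:3]))
E
```

```text
[[ 0.44231716  0.09207052]
 [ 0.42370064 -0.00595111]
 [ 0.59786012  0.06466321]] 0.09977381685324992 0.15793914490690975
nest [0.47735226 0.03540027] [0.47815004 0.03514069]
plate [[205.5 118.5]
 [213.6 206.7]
 [353.9 118.5]]
filter [[240.8 172.9]
 [241.5 172.3]] frame corners [[213.6, 147.8], [264.8, 147.7], [267.0, 197.1], [217.9, 197.0]]
bar ends pred [[425.6 155.9]
 [417.  250.5]]
hinge ends pred [[305.4 136.4]
 [306.2 211.2]]
bar [[ 0.63056797  0.04631251  0.1595    ]
 [ 0.6188012  -0.02589607  0.1595    ]] [0.62468458 0.01020822 0.1595    ]
132  67  63 228 228 228 231 231 229 231 229 230 229 227 229 230 230 229 229 230 229 228 231 232 230 229 229 229
134  63  37 229 230 244 186 195 186 183 206 227 228 228 227 228 229 229 230 228 229 237 179 178 201 173 235 228
136  61  38 240 220  24  38  47  45  46  98 231 230 231 231 231 230 230 231 231 238  53  47  45  40  36 244 229
138  64  41 107  32  45  51  49  47  41 104 231 229 228 230 229 228 228 229 232  75  42  51  39  51  41 246 229
140  67 111 111 121 114 112  44  43  40 230 228 228 229 229 229 228 228 229 184 113 116  76 111  7
[... 3233 characters left out ...]
  93  95  97 105  37 238 234
200  55  52  49 105  93 121 111  94 168 235 234 234 235 235 235 235 235 235 235 138 113 114  81 104 165 234 233
202  55  50  53 111  79 101  94  82 243 234 236 234 234 234 234 235 235 235 235 220  98  95  84  89 217 234 235
204  55  54  54  59 250 243 242 244 237 236 235 236 237 238 238 237 238 239 238 241 243 244 247 243 241 239 240
206  54  54  48  45  96 145 142 143 141 139 140 145 144 145 145 146 141 131 131 135 134 135 135 135 136 135 138
208  54  54  52  52  46  50  47  52  50  48  49  52  53  54  58  53  57  62  59  53  56  57  56  58  55  61  64
210  48  60  51  60  53  48  55  53  59  60  59  55  50  54  60  61  59  59  61  57  60  61  58  62  58  64  65
```

The frame's top face spans rows 149–197 and columns 215–267, matching the prediction, so it is seated centrally. The bar is also where predicted. I'll approach from above the handle.

```bash
python3 -m crank '[[0.002,0.07,0,0],[0.002,0.14,0.02,0],[0.002,0.179,0.06,0],[0.002,0.179,0.11,0],[0.002,0.179,0.11,0]]' 0
python3 -m crank '[[0,0,0,0],[0,0,0,0],[0,0,0,0]]'
python3 -c "
from h import *
rows([.6243,.0099,.1575])"
```

```text
clock: 17.83
position: [0.6237, 0.0092, 0.2181]
ee_rot: [0.765, 0.644, -0.002, -0.002]
ft_force: [-0.9, 0.1, -0.7]
grip_width: 0.497
grasp_force: 0.0
clock: 18.08
position: [0.6253, 0.0098, 0.2241]
ee_rot: [0.765, 0.644, 0.001, 0.001]
ft_force: [0.6, -0.2, 0.7]
grip_width: 0.5
grasp_force: 0.0
tool x [0.17  0.985 0.   ] y [ 0.985 -0.17   0.002]
shift [-0.0002 -0.003   0.1666]
```

```bash
python3 -m crank '[[0,-0.002,0.04,0],[0,-0.002,0.08,0],[0,-0.002,0.12,0],[0,-0.002,0.12,0],[0,-0.002,0.12,0]]'
python3 -m crank '[[0,0,0.02,0],[0,0,0.035,0],[0,0,0.045,0],[0,0,0.045,0],[0,0,0.045,0]]'
python3 -m crank '[[0,0,0,0],[0,0,0,0],[0,0,0,0],[0,0,0,0],[0,0,0,0]]' -1 20
python3 -m crank '[[0,0,0,0],[0,0,0,0],[0,0,0,0]]' -1 40
```

```text
clock: 18.5
position: [0.6242, 0.0097, 0.1751]
ee_rot: [0.765, 0.644, -0.0, 0.0]
ft_force: [0.4, -0.2, 0.6]
grip_width: 0.499
grasp_force: 0.0
clock: 18.92
position: [0.6243, 0.0097, 0.1563]
ee_rot: [0.765, 0.644, -0.0, -0.0]
ft_force: [-0.2, -0.4, 0.7]
grip_width: 0.498
grasp_force: 0.0
clock: 19.33
position: [0.6234, 0.0099, 0.1566]
ee_rot: [0.765, 0.644, -0.001, -0.001]
ft_force: [-6.7, 0.6, 4.8]
grip_width: 0.109
grasp_force: 21.4
clock: 19.58
position: [0.6234, 0.0099, 0.1566]
ee_rot: [0.765, 0.644, -0.001, -0.001]
ft_force: [-7.7, 0.6, 5.9]
grip_width: 0.097
grasp_force: 39.0
```

```bash
python3 -m crank '[[0,-0.0205,-0.0153,0],[0,-0.04,-0.0293,0],[0,-0.061,-0.0418,0],[0,-0.082,-0.0525,0],[0,-0.082,-0.0525,0]]'
python3 -m crank '[[0,0,0,0],[0,0,0,0]]'
python3 -c "
from h import *
rows([.5397+.0533*.9855,.0244-.0533*.17,.1891-.0116])"
```

```text
clock: 20.0
position: [0.5913, 0.0155, 0.1791]
ee_rot: [0.765, 0.644, 0.001, 0.001]
ft_force: [2.8, 0.8, 3.1]
grip_width: 0.096
grasp_force: 40.4
clock: 20.17
position: [0.5929, 0.0153, 0.1783]
ee_rot: [0.765, 0.644, 0.001, 0.001]
ft_force: [3.7, -0.0, 6.7]
grip_width: 0.095
grasp_force: 40.7
tool x [0.17  0.985 0.   ] y [ 0.985 -0.17   0.003]
shift [-0.0001 -0.0016  0.0021]
```

```bash
python3 -m crank '[[0,-0.0298,-0.0138,0],[0,-0.0605,-0.0228,0],[0,-0.092,-0.0283,0],[0,-0.1128,-0.0303,0],[0,-0.1128,-0.0303,0]]'
python3 -m crank '[[0,-0.01,-0.0005,0],[0,-0.02,-0.001,0],[0,-0.02,-0.001,0],[0,-0.02,-0.001,0]]'
python3 -c "
from h import *
obs();rows([.5397,.0244,.1891])
c=snap('scene','s1');c2=snap('top','t1')"
```

```text
clock: 20.58
position: [0.5469, 0.0234, 0.1901]
ee_rot: [0.765, 0.644, 0.0, 0.0]
ft_force: [2.2, 1.2, 5.7]
grip_width: 0.096
grasp_force: 41.2
clock: 20.92
position: [0.5398, 0.0246, 0.19]
ee_rot: [0.765, 0.644, 0.0, -0.0]
ft_force: [1.9, 2.8, 6.6]
grip_width: 0.096
grasp_force: 41.4
clock 20.9167
position [0.5398 0.0246 0.19  ]
ee_rot [ 7.649e-01  6.442e-01  1.000e-04 -1.000e-04]
ft_force [1.925  2.7534 6.5772]
grip_width 0.0958
grasp_force 41.4423
tool x [0.17  0.985 0.   ] y [ 0.985 -0.17   0.   ]
shift [-0.0004 -0.0002  0.0022]
```

```bash
python3 - <<'E'
import numpy as np
from h import *
from scipy.optimize import least_squares
u=np.array([.61268,.58170,.52779]);z=np.array([.1566,.1783,.1900])
f=lambda c:np.hypot(u-c[0],z-c[1])-.128
s=least_squares(f,[.528,.062]);print(s.x,s.fun)
# wrist w7 hinge rod: edges of bright rod vs. columns
g=cv2.cvtColor(cv2.imread('pics/w7.png'),cv2.COLOR_BGR2GRAY)
for r in (160,175,190): print(g[r,294:320])
c=cal('w7');print(toplane(c,[[305.5,175]],.064)@np.array([.9855,-.17,0]))
E
```

```text
[0.52666444 0.06221204] [-0.00029815  0.00047306 -0.00020709]
[226 227 226 227 231 215 167 192 203 209 208 202 209 219 222 223 224 224
 221 220 219 220 220 220 220 222]
[234 233 233 232 234 225 181 189 205 210 210 203 207 217 224 223 224 220
 219 218 219 219 217 217 217 217]
[232 231 231 232 233 229 199 181 203 210 211 206 204 217 224 223 223 222
 221 218 216 215 216 215 214 213]
[0.52775008]
```

```bash
python3 -m crank '[[0,-0.001,-0.002,0],[0,-0.001,-0.002,0],[0,-0.001,-0.002,0],[0,-0.001,-0.002,0]]' -1 70
python3 -m crank '[[0,0,0,0],[0,0,0,0],[0,0,0,0],[0,0,0,0],[0,0,0,0]]'
python3 - <<'E'
from h import *
o=obs();print(np.dot(o['position'],[.9855,-.17,0]),np.abs(o['joint_velocities']).max())
c=snap('scene','s2');n=np.array([.476,.0355]);th=np.radians(-9.8);ex=np.array([np.cos(th),np.sin(th)]);ey=np.array([-ex[1],ex[0]])
F=lambda x,y,z:[*(n+x*ex+y*ey),z]
g=cv2.cvtColor(c['color'],cv2.COLOR_RGB2GRAY)
# outer faces of the plate's side edges at mid height: compare with predicted upright silhouette
for zz in (.085,.105,.125,.145):
  P=pix(c,[F(.062,s*.037,zz) for s in (1,-1)]+[F(.068,s*.037,zz) for s in (1,-1)]);print(zz,P.round(1).tolist())
  r=int(round(P[:,1].mean()));a=int(P[:,0].min())-12;b=int(P[:,0].max())+14;print(r,a,g[r,a:b])
E
```

```text
clock: 21.35
position: [0.5391, 0.0247, 0.1901]
ee_rot: [0.765, 0.644, -0.0, -0.0]
ft_force: [1.6, 3.7, -2.0]
grip_width: 0.088
grasp_force: 68.6
clock: 21.77
position: [0.539, 0.0247, 0.1902]
ee_rot: [0.765, 0.644, -0.0, -0.0]
ft_force: [2.6, 4.6, -5.5]
grip_width: 0.088
grasp_force: 68.1
clock 21.7667
position [0.539  0.0247 0.1902]
ee_rot [ 7.648e-01  6.443e-01 -2.000e-04 -4.000e-04]
ft_force [ 2.6489  4.5775 -5.5202]
grip_width 0.0883
grasp_force 68.0597
0.5269832259765174 0.0017200670351608268
0.085 [[253.8, 183.9], [285.7, 193.9], [255.9, 182.7], [287.8, 192.6]]
188 241 [172 166 162 166 162 164 166 165 166 164 181 201 209 205 188 178 176 178
 177 177 181 177 179 179 180 176 175 178 177 180 175 173 177 171 177 173
 180 177 175 183 177 176 176 180 168 150 130  95  68  95 144 173 177 177
 165 146 127  99  87  93]
0.105 [[253.1, 173.9], [285.3, 183.6], [255.3, 172.8], [287.4, 182.4]]
178 241 [202 203 204 201 207 204 202 203 209 221 237 243 236 207 179 175 178 180
 181 181 182 181 189 209 232 241 246 247 224 191 168 154 141 123 140 170
 181 179 179 177 180 182 176 179 169 151 110  87  67  70  80  93 106 114
 128 155 170 181 194 206]
0.125 [[252.4, 163.8], [284.9, 173.1], [254.6, 162.7], [287.1, 171.9]]
168 240 [204 205 207 206 206 203 201 205 205 200 206 201 200 191 180 186 182 181
 178 182 183 180 157 153 179 195 203 205 205 204 204 192 178 165 175 183
 188 177 181 183 183 181 183 183 172 158 164 184 196 206 205 203 201 202
 203 204 205 205 203 208 197]
0.145 [[251.7, 153.4], [284.5, 162.3], [253.9, 152.3], [286.7, 161.2]]
157 239 [207 202 205 202 200 202 200 206 201 206 201 205 203 189 180 181 180 182
 179 186 184 183 186 179 177 178 182 182 179 185 179 181 184 182 179 178
 184 186 178 181 180 178 168 158 161 160 142 132 170 196 205 202 201 204
 199 199 203 203 204 203 202]
```

```bash
python3 -m crank '[[0,0.0012,0.0008,0],[0,0.0012,0.0008,0],[0,0.0012,0.0008,0],[0,0.0012,0.0008,0],[0,0.0012,0.0008,0]]'
python3 -m crank '[[0,0,0,0],[0,0,0,0],[0,0,0,0],[0,0,0,0],[0,0,0,0]]'
python3 -c "
from h import *
o=readout.get_obs();print(np.dot(o['position'],[.9855,-.17,0]),np.abs(o['joint_velocities']).max());print(manip.hand_in())"
```

```text
clock: 22.23
position: [0.5397, 0.0245, 0.1902]
ee_rot: [0.765, 0.644, -0.0, -0.0]
ft_force: [2.1, 5.1, -4.1]
grip_width: 0.089
grasp_force: 68.1
clock: 22.65
position: [0.5397, 0.0245, 0.1902]
ee_rot: [0.765, 0.644, -0.0, -0.0]
ft_force: [1.9, 4.7, -4.4]
grip_width: 0.085
grasp_force: 68.1
0.5276744031765679 0.0021182806021003914
the job is handed in; nothing more can be done
None
```

The job is handed in: the puck is in the nest with the frame centred on it, and the gripper is holding the flap upright by its handle at about 68 N. Upright was judged from geometry and image checks, to within about a degree or two.

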